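# Shim the rocking foot of a base plate

## Task

The base plate for the swatch cutter rocks: with shut fingers press down on its corners, one after another, to find the one that gives, then press that corner's orange shim lever down flat, leaving the other three levers standing. Finish by pressing firmly down on that same corner again to show that it no longer rocks, and stay there: the program ends while still holding the corner down. Only press: do not grip or lift anything, and leave the peg on the plate and the other things on the bench alone.

Things in the scene. Friction and masses are not known exactly. Their poses are not given: they have to be found in the camera images.
- bed: grey steel bed, 220 x 250 x 8 mm, bolted to the bench. Origin: centre of its underside, on the bench; z up, x towards its far edge (away from the robot when not turned), y to its left. Near/far and left/right below are meant along these axes. For holding a corner down, 5 to 15 N is firm enough
- plate: loose steel-grey base plate 190 (x) x 150 (y) x 10 mm, 0.9 kg, lying level on four feet that stand on the bed, between short steel locating pins with 1.5 mm play. Origin: centre of its underside, 27.5 mm above the bench (its top: 37.5 mm); axes as the bed's. A green mat, 90 mm across, 2 mm thick, is glued on its middle. Three feet are rigid; one, which may be any and looks like the rest, is springy
- corner_nl (a point): near left corner of the plate, the place to press: centre of an 18 mm dark disc on the plate's top, straight above the foot, at (-75, 55) mm in the plate's x, y. If this foot is the springy one, the corner sinks 4 mm under 2 to 4 N, the opposite one rising, and springs back; with its shim flat it sinks about 1 mm. Over a rigid foot it does not give
- corner_nr (a point): near right corner of the plate, the place to press: centre of an 18 mm dark disc on the plate's top, straight above the foot, at (-75, -55) mm in the plate's x, y. If this foot is the springy one, the corner sinks 4 mm under 2 to 4 N, the opposite one rising, and springs back; with its shim flat it sinks about 1 mm. Over a rigid foot it does not give
- corner_fl (a point): far left corner of the plate, the place to press: centre of an 18 mm dark disc on the plate's top, straight above the foot, at (75, 55) mm in the plate's x, y. If this foot is the springy one, the corner sinks 4 mm under 2 to 4 N, the opposite one rising, and springs back; with its shim flat it sinks about 1 mm. Over a rigid foot it does not give
- corner_fr (a point): far right corner of the plate, the place to press: centre of an 18 mm dark disc on the plate's top, straight above the foot, at (75, -55) mm in the plate's x, y. If this foot is the springy one, the corner sinks 4 mm under 2 to 4 N, the opposite one rising, and springs back; with its shim flat it sinks about 1 mm. Over a rigid foot it does not give
- shim_nl (a joint): shim of the near left corner: orange lever, 55 x 21 x 6 mm, beside the plate's left edge. Hinge pin along the bed's y at (-75, 105) mm in the bed's x, y, 12 mm above the bench; leans up from there towards bed x = 0. 0 = 55 degrees up, 0.96 rad = flat against its stop; stays where left (3 to 8 N to press). Flat, its top is 15 mm above the bench, its thumb pad 18 mm
- tip_nl (a point): centre of the ribbed 18 x 21 mm thumb pad on the shim lever of the near left corner, 45 mm from its hinge. On the lever's shaft, under the plate's corner, is a steel cam that turns up as the lever goes flat and then carries the corner if its foot gives
- shim_nr (a joint): shim of the near right corner: orange lever, 55 x 21 x 6 mm, beside the plate's right edge. Hinge pin along the bed's y at (-75, -105) mm in the bed's x, y, 12 mm above the bench; leans up from there towards bed x = 0. 0 = 55 degrees up, 0.96 rad = flat against its stop; stays where left (3 to 8 N to press). Flat, its top is 15 mm above the bench, its thumb pad 18 mm
- tip_nr (a point): centre of the ribbed 18 x 21 mm thumb pad on the shim lever of the near right corner, 45 mm from its hinge. On the lever's shaft, under the plate's corner, is a steel cam that turns up as the lever goes flat and then carries the corner if its foot gives
- shim_fl (a joint): shim of the far left corner: orange lever, 55 x 21 x 6 mm, beside the plate's left edge. Hinge pin along the bed's y at (75, 105) mm in the bed's x, y, 12 mm above the bench; leans up from there towards bed x = 0. 0 = 55 degrees up, 0.96 rad = flat against its stop; stays where left (3 to 8 N to press). Flat, its top is 15 mm above the bench, its thumb pad 18 mm
- tip_fl (a point): centre of the ribbed 18 x 21 mm thumb pad on the shim lever of the far left corner, 45 mm from its hinge. On the lever's shaft, under the plate's corner, is a steel cam that turns up as the lever goes flat and then carries the corner if its foot gives
- shim_fr (a joint): shim of the far right corner: orange lever, 55 x 21 x 6 mm, beside the plate's right edge. Hinge pin along the bed's y at (75, -105) mm in the bed's x, y, 12 mm above the bench; leans up from there towards bed x = 0. 0 = 55 degrees up, 0.96 rad = flat against its stop; stays where left (3 to 8 N to press). Flat, its top is 15 mm above the bench, its thumb pad 18 mm
- tip_fr (a point): centre of the ribbed 18 x 21 mm thumb pad on the shim lever of the far right corner, 45 mm from its hinge. On the lever's shaft, under the plate's corner, is a steel cam that turns up as the lever goes flat and then carries the corner if its foot gives
- peg: small wooden clothes peg, 72 x 15 x 12 mm, lying on the green mat in the middle of the plate, loose; to be left alone. Origin: centre of its underside
- stopwatch: black round stopwatch, 71 x 59 x 17 mm, loose; to be left alone. Origin: centre of its underside
- marker: blue and white marker pen, 135 mm long, loose; to be left alone. Origin: centre of its underside
- screwdriver: screwdriver with orange handle, 199 mm long, loose; to be left alone. Origin: centre of its underside
- biro: red ball pen, 145 mm long, 9 mm thick, loose; to be left alone. Origin: centre of its underside

How it is judged:
On the way, in this order (a step that is already met when the one before it is completed fails the run):
1. the corner that rocks has been pressed down, all shims still standing: the plate tips by more than 0.028 rad under the fingers (angle between plate's own z axis and vertical above 0.028 rad and contact force between the fingers and plate above 0.5 N and value of joint each of shim_nl, shim_nr, shim_fl, shim_fr below 0.3 rad), for 0.02 s.
2. one shim is flat (joint over 0.84 rad), the other three stand, and the finger has let the plate go (((value of joint shim_nl above 0.84 rad and value of joint each of shim_nr, shim_fl, shim_fr below 0.3 rad) or (value of joint shim_nr above 0.84 rad and value of joint each of shim_nl, shim_fl, shim_fr below 0.3 rad) or (value of joint shim_fl above 0.84 rad and value of joint each of shim_nl, shim_nr, shim_fr below 0.3 rad) or (value of joint shim_fr above 0.84 rad and value of joint each of shim_nl, shim_nr, shim_fl below 0.3 rad)) and contact force between the fingers and plate below 0.2 N), for 0.1 s.
At the end, for the whole second after the job is handed in: One shim flat (over 0.84 rad), the other three standing (under 0.3); the fingers press the plate (over 2 N) within 40 mm of that corner and its cam carries over 0.3 N of it; plate at rest, within 0.022 rad of level and 6 mm of its place (((value of joint shim_nl above 0.84 rad and value of joint each of shim_nr, shim_fl, shim_fr below 0.3 rad and contact force between shim_nl and plate above 0.3 N and horizontal distance between the grasp point and corner_nl below 0.04 m) or (value of joint shim_nr above 0.84 rad and value of joint each of shim_nl, shim_fl, shim_fr below 0.3 rad and contact force between shim_nr and plate above 0.3 N and horizontal distance between the grasp point and corner_nr below 0.04 m) or (value of joint shim_fl above 0.84 rad and value of joint each of shim_nl, shim_nr, shim_fr below 0.3 rad and contact force between shim_fl and plate above 0.3 N and horizontal distance between the grasp point and corner_fl below 0.04 m) or (value of joint shim_fr above 0.84 rad and value of joint each of shim_nl, shim_nr, shim_fl below 0.3 rad and contact force between shim_fr and plate above 0.3 N and horizontal distance between the grasp point and corner_fr below 0.04 m)) and contact force between the fingers and plate above 2 N and angle between plate's own z axis and vertical below 0.022 rad and horizontal distance between plate and bed below 0.006 m and linear speed of plate below 0.02 m/s); the arm keeps its last pose, push and grip.
It fails at once if more than one shim pressed down (value of joint each of shim_nl, shim_nr above 0.5 rad or value of joint each of shim_nl, shim_fl above 0.5 rad or value of joint each of shim_nl, shim_fr above 0.5 rad or value of joint each of shim_nr, shim_fl above 0.5 rad or value of joint each of shim_nr, shim_fr above 0.5 rad or value of joint each of shim_fl, shim_fr above 0.5 rad).
It fails at once if the plate is lifted (its underside's centre more than 12 mm above its place) (height (world z) of plate above 0.0395 m).
It fails at once if the peg is lifted more than 15 mm or moved more than 20 mm (height (world z) of peg above 0.055 m or distance of peg from where it was at the start of the episode above 0.02 m).
It fails at once if another thing on the bench is moved more than 20 mm (distance of any of stopwatch, marker, screwdriver, biro from where it was at the start of the episode above 0.02 m).
It also fails if it takes over 58 s, if anything falls off the work surface, if the arm or the gripper's body presses on something with over 40 N, if the wrist force passes 120 N, or if a joint passes its speed limit or range.

## Robot

A 6-joint arm with a two-finger parallel gripper is mounted at the origin on a cart in front of the work surface, level with it; the furniture and walls round the work are solid. World frame = base frame: x ahead of the robot, y to its left, z up, the work surface at z = 0. Lengths are in m, angles in rad, forces in N, time in s.
With the tool pointing down it reaches from about 0.3 to 0.775 m from the base axis. Payload 14.6 kg.
Tool frame: the origin (TCP) lies at the very end of the fingers, on their centre line; the grasp point (between the pads) lies 19 mm behind it; z points along the fingers, y is the direction in which the jaws open and shut (so a half turn about z gives the same grasp; the last joint's range is limited). The gripper opens to 94 mm and grips with 3 to 60 N. Pads are 16 mm wide; open, the fingers measure 119 mm over their backs; the gripper's body (75 mm by 177 mm) begins 78 mm behind the grasp point.
Start: joints at [-1.41, 0.3, 1.521, -0, 1.321, -0.067], TCP at [0.124, -0.536, 0.205] pointing down, gripper open.
Joint ranges: [-3.03, 3.03], [-0.79, 2.21], [0.23, 2.52], [-1.04, 4.18], [0, 3.07], [-2.55, 2.55]. Speed limits (rad/s): [2.22, 2.22, 2.57, 3.14, 3.14, 3.14].

## Interface

Orientations are given as [roll, pitch, yaw] about the fixed x, y, z axes, in that order (R = Rz(yaw) Ry(pitch) Rx(roll)).
In Python, from station import get_obs, vision, hand_in gives the robot as it stands.
- The arm moves only by the tool play_rows, never from a script. Its argument "moves" is a list of rows, each an object with "claw": the opening, from 0 (shut) to 1 (fully open); "linear": the shift along the tool's x, y, z in mm, a list of three; "turn": the turn, a rotation vector about the tool's x, y, z in rad, a list of three. In form: [{"claw": claw, "linear": [tx, ty, tz], "turn": [ax, ay, az]}, ...]. A call has 1 to 8 rows; each row is the pose to reach, as a shift and turn from the pose measured when the call began, along the tool's axes at that moment; what a row does not reach only later rows make up. A row lasts 1/8 s, in which the tool goes at most 62.5 mm and 10.7 degrees, less where a joint would pass 70% of its speed; a pose out of reach is approached as far as the arm can. A call with a gripper value outside its range is refused whole. The fingers move at their own pace and stop on an object; "force" is the grip in N (left out, the last holds). Time passes only in rows, so rows that repeat a pose let the fingers close. It gives the time, the measured TCP pose, the force and the opening at its end, in the units of the state.
- get_obs(): the state, without advancing time (a new reading comes with each control period).
- vision.camera(name): name is "scene" or "top"; returns the picture (420x560x3 uint8, blue, green, red); there is no depth.
- vision.camera_info(name): a dict with "camera_matrix" (3x3 intrinsics, pixels), "rvec" (rotation vector, rad) and "tvec" (3), from world to camera coordinates, as OpenCV has them. Camera axes: x right, y down, z forward; pixel columns grow to the right and rows downward; lengths in m; the calibration is good to about 2 mm. A picture is of the moment at which its call begins. camera_info takes no time and is no camera call.
- hand_in(): hands the job in, once; it reports no verdict.
The state is a dict: "time_s": time; "qpos": joint angles; "joint_vel": joint speeds; "tau": joint torques, N m; "ee_pos": TCP position; "eef_rot": TCP orientation; "force": force on the tool from outside, world axes, zero at the start; "moment": the same for the moment, N m; "grip_width": finger opening in m.
Only numpy, scipy, OpenCV 4.12 (cv2) and the standard library are available. Lean on these libraries where they do the work, as an engineer would, in place of code of your own. Each camera call takes 0.05 s, during which the arm holds its last target.

## Working session

There is one attempt and no reset: what is moved stays moved. The work goes in short steps, Python scripts to look and compute and a tool call to move; the robot and the scene stay as the last step left them, time stands still between calls to the robot, and variables do not carry over. Pictures are saved under pics/ and viewed, and the job is handed in when it is done.

Besides the shell and the picture viewer there is one more tool, called after "Request:" in YAML: its name, and indented under it one key for each argument. play_rows: Moves the arm, as the interface text tells. Its arguments: {"type":"object","properties":{"moves":{"type":"array","items":{"type":"object","properties":{"claw":{"type":"number"},"linear":{"type":"array","items":{"type":"number"}},"turn":{"type":"array","items":{"type":"number"}}}}},"force":{"type":"number"}},"required":["moves"]}

```bash
mkdir -p pics
python3 - <<'E'
from station import get_obs, vision
import cv2
for n in("scene","top"):
    cv2.imwrite(f"pics/{n}0.png",vision.camera(n)); print(n,vision.camera_info(n))
print(get_obs())
E
```

```text
scene {'camera_matrix': array([[395.56547172,   0.        , 280.03351931],
       [  0.        , 395.56547172, 205.34713862],
       [  0.        ,   0.        ,   1.        ]]), 'rvec': array([ 0.93059709, -2.60376375,  0.94167498]), 'tvec': array([0.35451004, 0.3244555 , 0.75349143])}
top {'camera_matrix': array([[392.65253198,   0.        , 282.77715751],
       [  0.        , 392.65253198, 205.07962593],
       [  0.        ,   0.        ,   1.        ]]), 'rvec': array([ 2.1888161 , -2.02460916,  0.2004392 ]), 'tvec': array([-0.07817923,  0.48866732,  1.13891866])}
{'time_s': 0.1, 'qpos': array([-1.40960145e+00,  3.00389689e-01,  1.52154326e+00,  4.12671532e-05,
        1.32070177e+00, -6.66123961e-02]), 'joint_vel': array([ 0.000879  ,  0.00016489, -0.00169612, -0.00105321,  0.00039642,
        0.00040793]), 'tau': array([ 1.16351348e-03, -5.32649231e+01, -3.53287303e+01,  7.09242490e-02,
        2.34777981e-02, -5.34850994e-05]), 'ee_pos': array([ 0.12417464, -0.53554687,  0.20494699]), 'eef_rot': array([-3.14055556e+00, -1.09247002e-04,  2.27796983e-01]), 'force': array([ 0.43469737, -0.37237803,  0.26294539]), 'moment': array([-0.0286331 ,  0.00863093, -0.02040402]), 'grip_width': 0.09385619516085153}
```

View pics/scene0.png

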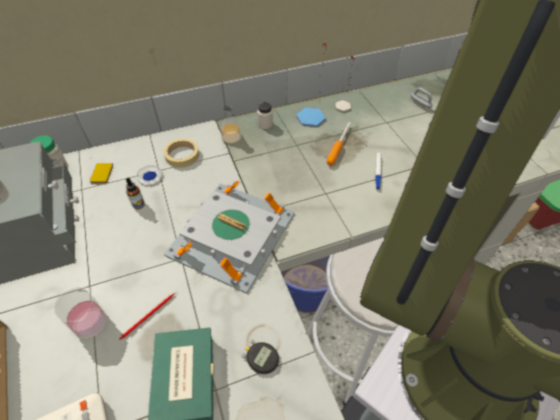

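View pics/top0.png

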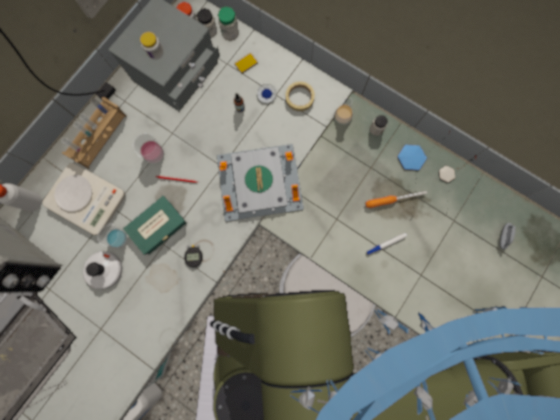

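Run:
```python
import cv2
a=cv2.imread("pics/top0.png")[130:235,200:320]
cv2.imwrite("pics/topc.png",cv2.resize(a,None,fx=5.5,fy=5.5,interpolation=cv2.INTER_CUBIC))
a=cv2.imread("pics/scene0.png")[170:295,155:305]
cv2.imwrite("pics/scc.png",cv2.resize(a,None,fx=4.8,fy=4.8,interpolation=cv2.INTER_CUBIC))
```

```text
(no output)
```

View pics/topc.png

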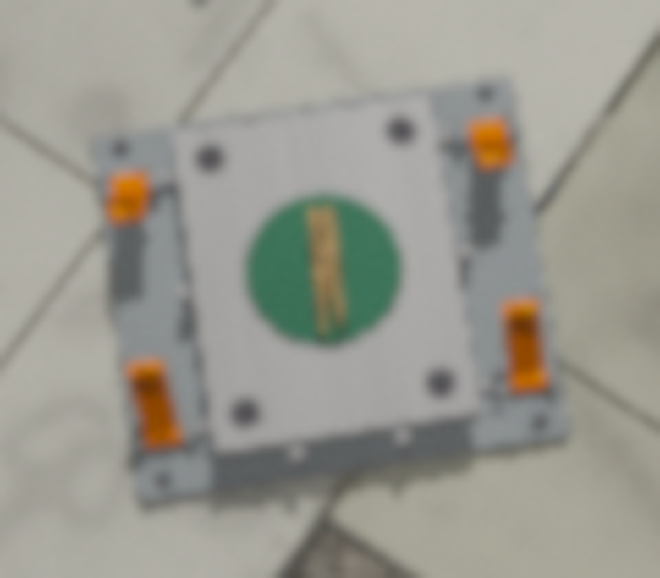

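View pics/scc.png

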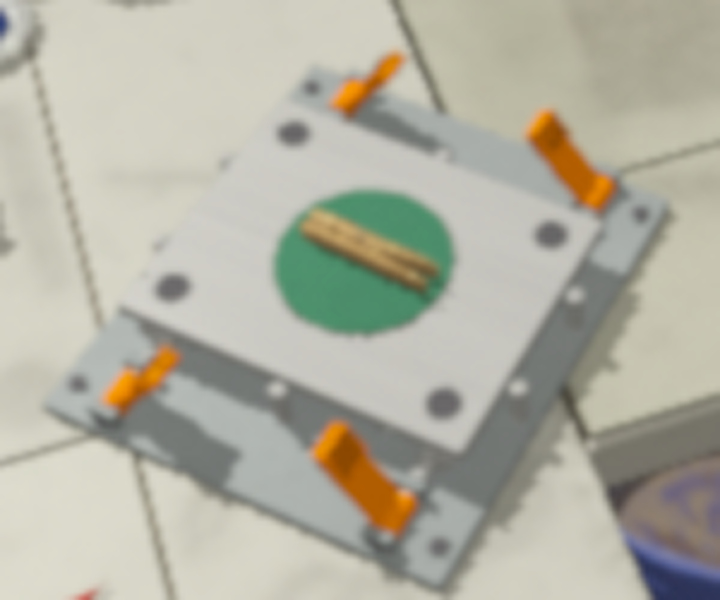

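```bash
cat > h.py <<'E'
import numpy as np, cv2
from station import get_obs, vision
def ray(n,px,z):
    c=vision.camera_info(n);R=cv2.Rodrigues(c['rvec'])[0];t=c['tvec']
    d=R.T@np.linalg.inv(c['camera_matrix'])@np.array([px[0],px[1],1.]);o=-R.T@t
    return (o+d*(z-o[2])/d[2])[:2]
E
python3 - <<'E'
from h import *
T={'fl':(208,158),'fr':(401,130),'nr':(441,382),'nl':(245,412)}
S=[(293,133),(550,235),(443,404),(172,287)]
t={k:ray('top',((u+.5)/5.5-.5+200,(v+.5)/5.5-.5+130),.0375) for k,(u,v) in T.items()}
s=[ray('scene',((u+.5)/4.8-.5+155,(v+.5)/4.8-.5+170),.0375) for u,v in S]
M={'fl':(.075,.055),'fr':(.075,-.055),'nr':(-.075,-.055),'nl':(-.075,.055)}
P=[];Q=[]
for k in t:
    j=min(s,key=lambda p:np.linalg.norm(p-t[k])); print(k,t[k],j)
    for w in(t[k],j): P.append(M[k]);Q.append(w)
P=np.array(P);Q=np.array(Q);c=Q.mean(0)
H=P.T@(Q-c);yaw=np.arctan2(H[0,1]-H[1,0],H[0,0]+H[1,1]);R=np.array([[np.cos(yaw),-np.sin(yaw)],[np.sin(yaw),np.cos(yaw)]])
print(c,yaw,np.abs(P@R.T+c-Q).max())
for k in M: print(k,c+R@M[k])
for k,p in {'nl':(-.075+.0258,.105),'nr':(-.075+.0258,-.105),'fl':(.075-.0258,.105),'fr':(.075-.0258,-.105)}.items(): print('tip',k,c+R@p)
o=get_obs();print(o['ee_pos'],o['eef_rot'])
E
```

```text
fl [0.63415074 0.11405091] [0.63499667 0.11269301]
fr [0.6592785  0.00563888] [0.65999043 0.00540893]
nr [ 0.51390905 -0.028969  ] [ 0.51411979 -0.02832978]
nl [0.48844204 0.07844597] [0.48855161 0.07878879]
[0.57417986 0.04221596] 0.23165189200175748 0.0010851641250072402
fl [0.63454928 0.11296575]
fr [0.6598037  0.00590402]
nr [ 0.51381043 -0.02853382]
nl [0.48855601 0.07852791]
tip nl [0.50218757 0.13311564]
tip nr [ 0.55040055 -0.07127494]
tip fl [0.59795916 0.15570687]
tip fr [ 0.64617214 -0.04868371]
[ 0.12417464 -0.53554687  0.20494699] [-3.14055556e+00 -1.09247002e-04  2.27796983e-01]
```

```bash
cat >> h.py <<'E'
from scipy.spatial.transform import Rotation as Ro
C=np.array([.57418,.04222]);YAW=.23165
def w(x,y): 
    c,s=np.cos(YAW),np.sin(YAW); return C+np.array([c*x-s*y,s*x+c*y])
def go(x,y,z):
    "tool-frame mm to plate-frame (mm) x,y and world z mm; and turn to upright, plate yaw"
    o=get_obs();R=Ro.from_euler('xyz',o['eef_rot'])
    d=np.r_[w(x/1e3,y/1e3),z/1e3]-o['ee_pos']
    print('t',o['time_s'],'lin',np.round(R.inv().apply(d)*1e3,1),'turn',np.round((R.inv()*Ro.from_euler('xyz',[np.pi,0,YAW])).as_rotvec(),4),'F',np.round(o['force'],2),'z',o['ee_pos'][2],'g',o['grip_width'])
E
python3 -c "
from h import *
go(-75,-55,100)"
```

```text
t 0.1 lin [ 494.1 -405.8  105.4] turn [-0.001  -0.0001 -0.0039] F [ 0.43 -0.37  0.26] z 0.204946986136008 g 0.09385619516085153
```

Request:
play_rows:
  moves:
    - {"claw": 0,"linear": [48,-40,0],"turn": [0,0,0]}
    - {"claw": 0,"linear": [95,-78,0],"turn": [0,0,0]}
    - {"claw": 0,"linear": [143,-117,0],"turn": [0,0,0]}
    - {"claw": 0,"linear": [190,-156,0],"turn": [0,0,0]}
    - {"claw": 0,"linear": [238,-195,0],"turn": [0,0,0]}
    - {"claw": 0,"linear": [285,-234,0],"turn": [0,0,0]}
    - {"claw": 0,"linear": [333,-273,0],"turn": [0,0,0]}
    - {"claw": 0,"linear": [380,-312,0],"turn": [0,0,0]}
  force: 20

```text
time_s: 1.1
ee_pos: [0.4247, -0.1439, 0.2053]
eef_rot: [-3.141, -0.0, 0.228]
force: [1.1, -0.4, -0.6]
grip_width: 0.0172
```

```bash
python3 -c "
from h import *
go(-75,-55,60)"
```

```text
t 1.1 lin [112.8 -92.1 145.4] turn [-0.0009 -0.0001 -0.0038] F [ 1.11 -0.42 -0.55] z 0.20530853924071601 g 0.017183926546125817
```

Request:
play_rows:
  moves:
    - {"claw": 0,"linear": [40,-33,30],"turn": [0,0,0]}
    - {"claw": 0,"linear": [80,-66,60],"turn": [0,0,0]}
    - {"claw": 0,"linear": [113,-92,90],"turn": [0,0,-0.004]}
    - {"claw": 0,"linear": [113,-92,120],"turn": [0,0,-0.004]}
    - {"claw": 0,"linear": [113,-92,146],"turn": [0,0,-0.004]}
    - {"claw": 0,"linear": [113,-92,146],"turn": [0,0,-0.004]}

```text
time_s: 1.85
ee_pos: [0.5129, -0.0284, 0.0578]
eef_rot: [-3.139, 0.003, 0.232]
force: [-0.5, -0.5, 0.0]
grip_width: 0.0004
```

```bash
python3 -c "
from h import *
go(-75,-55,39)
cv2.imwrite('pics/s1.png',vision.camera('scene'))"
```

```text
t 1.85 lin [ 0.9  0.3 18.8] turn [-0.0023  0.0034  0.0003] F [-0.45 -0.54  0.03] z 0.05783023313766662 g 0.00038670256515971536
```

View pics/s1.png

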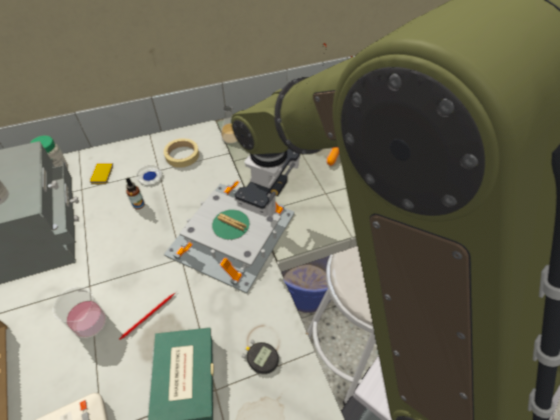

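Request:
play_rows:
  moves:
    - {"claw": 0,"linear": [1,0,10],"turn": [0,0,0]}
    - {"claw": 0,"linear": [1,0,17],"turn": [0,0,0]}
    - {"claw": 0,"linear": [1,0,20],"turn": [0,0,0]}
    - {"claw": 0,"linear": [1,0,22],"turn": [0,0,0]}
    - {"claw": 0,"linear": [1,0,22],"turn": [0,0,0]}

```text
time_s: 2.52
ee_pos: [0.5148, -0.0284, 0.0374]
eef_rot: [-3.14, 0.001, 0.232]
force: [-0.7, -0.4, 1.1]
grip_width: 0.0007
```

Request:
play_rows:
  moves:
    - {"claw": 0,"linear": [0,0,1],"turn": [0,0,0]}
    - {"claw": 0,"linear": [0,0,2],"turn": [0,0,0]}
    - {"claw": 0,"linear": [0,0,3],"turn": [0,0,0]}
    - {"claw": 0,"linear": [0,0,3],"turn": [0,0,0]}

```text
time_s: 3.02
ee_pos: [0.5148, -0.0285, 0.0345]
eef_rot: [-3.14, 0.001, 0.232]
force: [-1.1, -2.1, 2.9]
grip_width: 0.0004
```

Request:
play_rows:
  moves:
    - {"claw": 0,"linear": [0,0,1],"turn": [0,0,0]}
    - {"claw": 0,"linear": [0,0,2],"turn": [0,0,0]}
    - {"claw": 0,"linear": [0,0,3],"turn": [0,0,0]}
    - {"claw": 0,"linear": [0,0,3],"turn": [0,0,0]}

```text
time_s: 3.52
ee_pos: [0.5151, -0.0286, 0.0333]
eef_rot: [-3.141, 0.0, 0.232]
force: [-12.8, -1.7, 29.0]
grip_width: 0.0003
```

```bash
python3 -c "
from h import *
go(-75,-55,60)
"
```

```text
t 3.525 lin [ -1.2  -0.4 -26.7] turn [-0.0007  0.0003  0.0002] F [-12.8   -1.75  29.01] z 0.03329055415836257 g 0.00031955877378090866
```

Request:
play_rows:
  moves:
    - {"claw": 0,"linear": [-1,0,-15],"turn": [0,0,0]}
    - {"claw": 0,"linear": [-1,0,-40],"turn": [0,0,0]}
    - {"claw": 0,"linear": [-1,0,-65],"turn": [0,0,0]}
    - {"claw": 0,"linear": [-1,0,-65],"turn": [0,0,0]}

```text
time_s: 4.03
ee_pos: [0.515, -0.0289, 0.0998]
eef_rot: [3.141, -0.003, 0.232]
force: [0.3, -0.4, -0.2]
grip_width: 0.0007
```

```bash
python3 -c "
from h import *
go(-47,-105,75)
"
```

```text
t 4.025 lin [26.8 49.4 24.9] turn [ 0.0003 -0.0029  0.0003] F [ 0.34 -0.39 -0.21] z 0.09980344629248301 g 0.0007488542352282119
```

Request:
play_rows:
  moves:
    - {"claw": 0,"linear": [13,25,0],"turn": [0,0,0]}
    - {"claw": 0,"linear": [27,49,5],"turn": [0,0,0]}
    - {"claw": 0,"linear": [27,49,20],"turn": [0,0,0]}
    - {"claw": 0,"linear": [27,49,25],"turn": [0,0,0]}
    - {"claw": 0,"linear": [27,49,25],"turn": [0,0,0]}

```text
time_s: 4.65
ee_pos: [0.5519, -0.0697, 0.0741]
eef_rot: [-3.141, -0.001, 0.233]
force: [-0.8, 0.4, 0.4]
grip_width: 0.0004
```

```bash
python3 -c "
from h import *
go(-47,-105,60);go(-37,-105,16)
for n,(a,b,c,d) in dict(scene=(170,295,205,325),top=(130,235,200,320)).items():
  cv2.imwrite(f'pics/{n}2.png',cv2.resize(vision.camera(n)[a:b,c:d],None,fx=4.5,fy=4.5,interpolation=2))
"
```

```text
t 4.65 lin [ 0.4  1.2 14.1] turn [-0.0004 -0.0015  0.0009] F [-0.76  0.4   0.43] z 0.07414146337339972 g 0.0003747714929596548
t 4.65 lin [10.3  1.3 58.2] turn [-0.0004 -0.0015  0.0009] F [-0.76  0.4   0.43] z 0.07414146337339972 g 0.0003747714929596548
```

View pics/scene2.png

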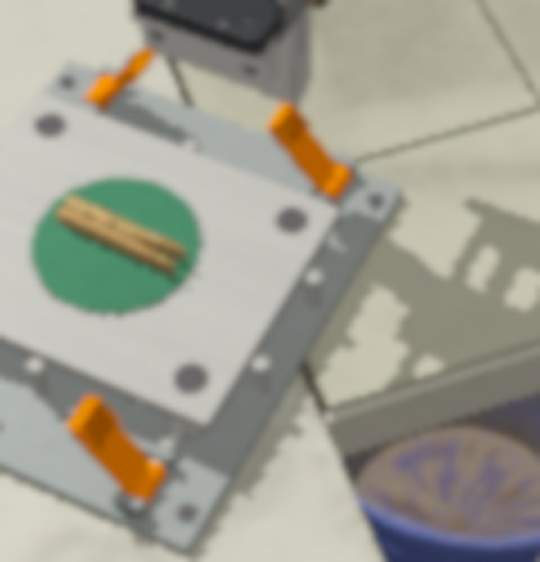

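View pics/top2.png

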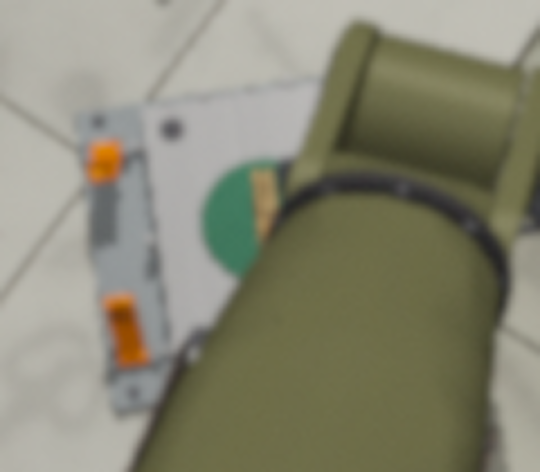

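```bash
python3 -c "
from h import *
c=vision.camera_info('scene')
def pr(p): return cv2.projectPoints(np.array([p],float),c['rvec'],c['tvec'],c['camera_matrix'],None)[0].ravel()
f=lambda p:((pr(p)-[205,170])*4.5).round()
print(f(get_obs()['ee_pos']))
for r,h in((45,3),(55,0),(45,6),(0,0)):
  a=np.radians(55); x=-75+r*np.cos(a)-h*np.sin(a); z=12+r*np.sin(a)+h*np.cos(a)
  print(r,h,x,z,f([*w(x/1e3,-.105),z/1e3]))
"
```

```text
[283.  92.]
45 3 -51.646516497069896 50.58257130205777 [292. 124.]
55 0 -43.45329600069246 57.05336243589455 [279. 111.]
45 6 -54.10397262993688 52.303300611110906 [297. 123.]
0 0 -75.0 12.0 [331. 183.]
```

Request:
play_rows:
  moves:
    - {"claw": 0,"linear": [1,1,10],"turn": [0,0,0]}
    - {"claw": 0,"linear": [2,1,18],"turn": [0,0,0]}
    - {"claw": 0,"linear": [4,1,26],"turn": [0,0,0]}
    - {"claw": 0,"linear": [6,1,34],"turn": [0,0,0]}
    - {"claw": 0,"linear": [8,1,42],"turn": [0,0,0]}
    - {"claw": 0,"linear": [10,1,49],"turn": [0,0,0]}
    - {"claw": 0,"linear": [10,1,54],"turn": [0,0,0]}
    - {"claw": 0,"linear": [10,1,56],"turn": [0,0,0]}

```text
time_s: 5.75
ee_pos: [0.5625, -0.0685, 0.0187]
eef_rot: [3.142, -0.003, 0.232]
force: [1.5, 1.4, 2.8]
grip_width: 0.0005
```

```bash
python3 -c "
from h import *
go(-37,-105,16)
"
```

```text
t 5.75 lin [-0.2 -0.1  2.7] turn [ 0.0001 -0.0026  0.0007] F [1.5  1.39 2.77] z 0.018673563851436425 g 0.00046081978620179286
```

Request:
play_rows:
  moves:
    - {"claw": 0,"linear": [0,0,1],"turn": [0,0,0]}
    - {"claw": 0,"linear": [0,0,2],"turn": [0,0,0]}
    - {"claw": 0,"linear": [0,0,2],"turn": [0,0,0]}

```text
time_s: 6.12
ee_pos: [0.5627, -0.0685, 0.0176]
eef_rot: [3.141, -0.003, 0.232]
force: [-2.9, 1.6, 11.7]
grip_width: 0.001
```

At the stop (z ≈ 18 mm, 12 N). Lift straight up and look.

Request:
play_rows:
  moves:
    - {"claw": 0,"linear": [0,0,-15],"turn": [0,0,0]}
    - {"claw": 0,"linear": [0,0,-45],"turn": [0,0,0]}
    - {"claw": 0,"linear": [0,0,-80],"turn": [0,0,0]}
    - {"claw": 0,"linear": [0,0,-80],"turn": [0,0,0]}

```text
time_s: 6.62
ee_pos: [0.5634, -0.0688, 0.1006]
eef_rot: [3.139, -0.007, 0.232]
force: [0.2, -0.1, -0.8]
grip_width: 0.0001
```

```bash
python3 -c "
from h import *
go(-75,-55,60)
cv2.imwrite('pics/s3.png',cv2.resize(vision.camera('scene')[170:295,155:325],None,fx=4.5,fy=4.5,interpolation=2))
"
```

```text
t 6.625 lin [-39.3 -50.7  40.2] turn [ 0.0021 -0.0072  0.0008] F [ 0.16 -0.14 -0.79] z 0.10063546834458754 g 0.00010947817213845148
```

View pics/s3.png

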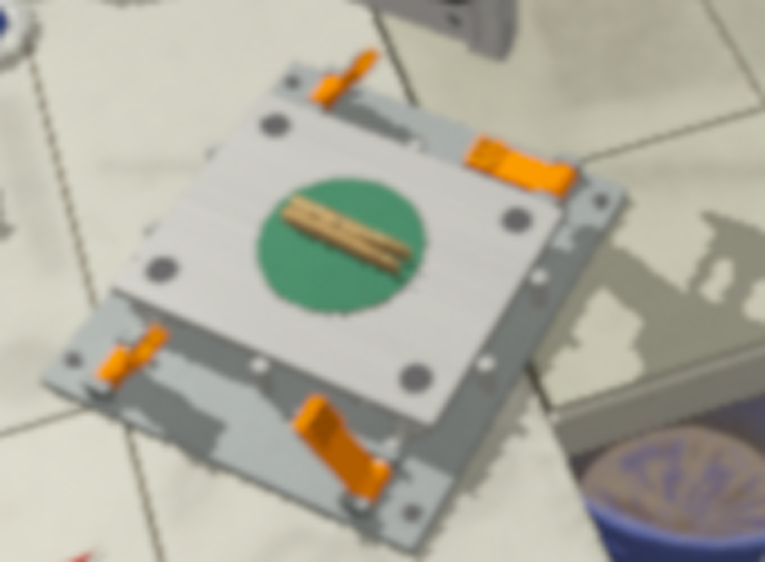

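The near-right lever lies flat (470–575, 140–190); the other three stand and the peg is unmoved. Now back to the corner.

Request:
play_rows:
  moves:
    - {"claw": 0,"linear": [-20,-25,0],"turn": [0,0,0]}
    - {"claw": 0,"linear": [-39,-50,5],"turn": [0.002,-0.007,0]}
    - {"claw": 0,"linear": [-39,-50,25],"turn": [0.002,-0.007,0]}
    - {"claw": 0,"linear": [-39,-50,45],"turn": [0.002,-0.007,0]}
    - {"claw": 0,"linear": [-39,-50,56],"turn": [0.002,-0.007,0]}
    - {"claw": 0,"linear": [-39,-50,60],"turn": [0.002,-0.007,0]}
    - {"claw": 0,"linear": [-39,-50,60],"turn": [0.002,-0.007,0]}

```text
time_s: 7.55
ee_pos: [0.5135, -0.029, 0.0386]
eef_rot: [-3.141, 0.002, 0.232]
force: [-0.6, 0.1, -0.3]
grip_width: 0.0002
```

```bash
python3 -c "
from h import *
go(-75,-55,36.5)"
```

```text
t 7.55 lin [ 0.5 -0.4  2.1] turn [-0.001   0.0025  0.0007] F [-0.61  0.08 -0.29] z 0.03860350569698769 g 0.00015399793227529452
```

Request:
play_rows:
  moves:
    - {"claw": 0,"linear": [0,0,1],"turn": [0,0,0]}
    - {"claw": 0,"linear": [0,0,2],"turn": [0,0,0]}
    - {"claw": 0,"linear": [0,0,2],"turn": [0,0,0]}
    - {"claw": 0,"linear": [0,0,2],"turn": [0,0,0]}

```text
time_s: 8.05
ee_pos: [0.5137, -0.0291, 0.0369]
eef_rot: [-3.141, 0.002, 0.232]
force: [0.5, -1.1, 3.1]
grip_width: 0.0002
```

Request:
play_rows:
  moves:
    - {"claw": 0,"linear": [0,0,0.6],"turn": [0,0,0]}
    - {"claw": 0,"linear": [0,0,1.2],"turn": [0,0,0]}
    - {"claw": 0,"linear": [0,0,1.2],"turn": [0,0,0]}
    - {"claw": 0,"linear": [0,0,1.2],"turn": [0,0,0]}

```text
time_s: 8.55
ee_pos: [0.5138, -0.0292, 0.0364]
eef_rot: [-3.141, 0.002, 0.232]
force: [-3.8, -1.0, 11.0]
grip_width: 0.0004
```

```bash
python3 -c "
from h import *
for i in range(6):
  im=vision.camera('scene'); o=get_obs(); print(o['time_s'],o['force'].round(1),o['ee_pos'].round(4))
cv2.imwrite('pics/s4.png',cv2.resize(im[160:295,155:325],None,fx=4.4,fy=4.4,interpolation=2))
"
```

```text
8.6 [-4.2 -0.6 11.2] [ 0.5138 -0.0292  0.0363]
8.65 [-2.6 -0.6 12.6] [ 0.5138 -0.0292  0.0364]
8.7 [-5.5 -2.3 12.4] [ 0.5138 -0.0292  0.0363]
8.75 [-3.6 -0.7 11.5] [ 0.5138 -0.0292  0.0364]
8.8 [-4.2 -1.  11.3] [ 0.5138 -0.0292  0.0363]
8.85 [-4.1 -1.2 11.8] [ 0.5138 -0.0292  0.0364]
```

View pics/s4.png

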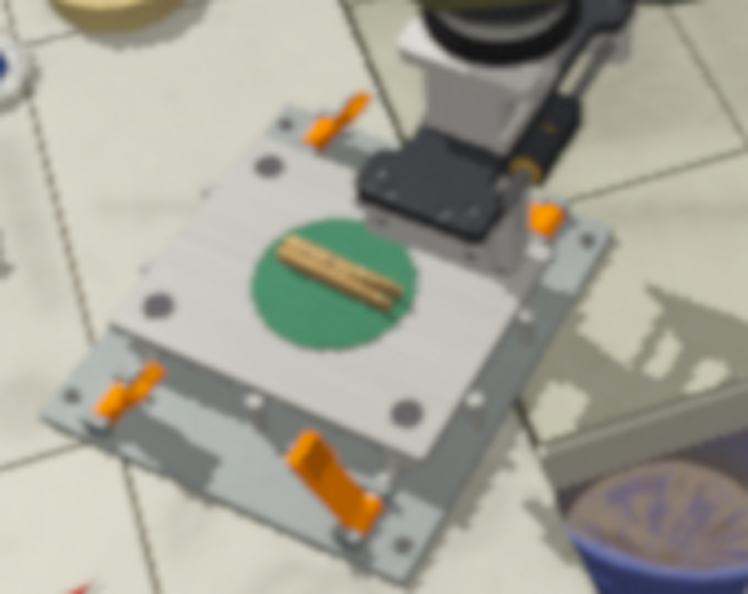

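The fingers are on the near-right disc (about 520, 260), holding a steady 11–12 N. The other three levers are standing, and the peg is in place.

```bash
python3 -c "
from station import hand_in
print(hand_in())"
```

```text
the job is handed in; nothing more can be done
None
```

The near right corner is the one that rocks. I pressed its shim lever flat and handed the job in with the shut fingers still holding that corner down at about 11–12 N.

- **Finding the corner:** I pressed near right first. It sank about 4 mm under roughly 3 N and then went hard, with force rising to 29 N as I pressed on. I took that as conclusive and did not press the other three corners, so their stiffness was never compared.
- **Shim:** I pressed the near right lever to its stop, with the finger at 17.6 mm and about 12 N, then lifted clear. The picture showed that lever flat and the other three standing.
- **Final press:** The same corner now sinks only about 1.1 mm, to 36.4 mm, under a steady 11–12 N. The last picture shows the other three levers still standing and the peg in place. The flat lever was mostly hidden behind the gripper in that view.

The force carried by the cam and the plate's tilt could not be measured directly; I inferred them from the finger height and force. No check failed or disagreed.

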